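# Line up the stop collars along the fence of the tilting tray

## Task

Three loose steel collars lie about on the hinged tray by the drill press. Take the tray by its bar handle, tip it so that all three slide down against the wooden fence in a single row, then lower the tray gently back flat onto its base and let go. Let the tilt move the collars: do not touch them with the gripper, and do not let the tray drop.

Things in the scene. Friction and masses are not known exactly. Their poses are not given: they have to be found in the camera images.
- fence_tray (a joint): hinge of the fence tray, rad: 0 = flat on its base, grows as the handle is lifted, stop at 0.7. Moves freely; the tray (0.4 kg) falls shut if released while raised. The collars begin to slide between 0.2 and 0.35 rad; at about 0.5 rad they slide all the way in within a second
- tray_handle (a point): centre of the round steel bar handle (10 mm thick, 90 mm straight) on the tray edge opposite the fence, 55 mm clear of the low rim, 42 mm above open bench when flat. x along the bar (parallel to the fence), y towards the fence, z up; axes tilt with the tray. Pinch across the bar from above; it can turn between the fingers, so the gripper may stay upright while the tray tilts
- fence (a point): middle of the foot of the wooden fence (160 long, 30 high, 10 thick), on its inner face at floor level, 28 mm above the bench. x along the fence, y from tray into fence, z up. Grey tray floor inside: 150x150, other rims 8 to 14 high. Hinge line: parallel to x, 13 mm further along y, 8 mm lower; from it the handle bar is 223 mm back, 22 mm up. A collar touching has its centre 15 mm from this face
- collar_1: one of three alike steel stop collars: flat ring, 30 mm diameter, 16 mm hole, 12 mm thick, 0.05 kg, loose and flat on the tray floor, side by side in separate lanes down the slope. Origin: centre of its underside, z up through the hole
- collar_2: one of three alike steel stop collars: flat ring, 30 mm diameter, 16 mm hole, 12 mm thick, 0.05 kg, loose and flat on the tray floor, side by side in separate lanes down the slope. Origin: centre of its underside, z up through the hole
- collar_3: one of three alike steel stop collars: flat ring, 30 mm diameter, 16 mm hole, 12 mm thick, 0.05 kg, loose and flat on the tray floor, side by side in separate lanes down the slope. Origin: centre of its underside, z up through the hole
Things that resemble listed ones, but are neither listed nor needed, are in the scene too. Leave any blue, orange or turquoise look-alike of the collar_2 alone.

How it is judged:
By the outcome, as a careful person would: the job done as asked, in the order asked, and still so for the second after the job is handed in, with the robot touching nothing.
It also fails if it takes over 40 s, if anything falls off the work surface, if the arm or the gripper's body presses on something with over 40 N, if the wrist force passes 120 N, or if a joint passes its speed limit or range.

## Robot

A 6-joint arm with a two-finger parallel gripper is mounted at the origin on a cart in front of the work surface, level with it; the furniture and walls round the work are solid. World frame = base frame: x ahead of the robot, y to its left, z up, the work surface at z = 0. Lengths are in mm, angles in degrees, forces in N, time in s.
With the tool pointing down it reaches from about 325 to 875 mm from the base axis. Payload 4.4 kg.
Tool frame: the origin (TCP) lies at the very end of the fingers, on their centre line; the grasp point (between the pads) lies arm.hold_point_z behind it (arm.hold_point_z is the distance from the TCP to the grasp point, in mm); z points along the fingers, y is the line along which they close (so a half turn about z gives the same grasp; the last joint's range is limited). The gripper opens to 85 mm and grips with 20 to 120 N. Pads are 22 mm wide; open, the fingers measure 114 mm over their backs; the gripper's body (76 mm by 85 mm) begins 54 mm behind the grasp point. The pads swing forward as they close: fully open they stand 13 mm farther back than shut.
Start: joints at [-8.623, 11.837, 88.321, -0, 79.842, -8.623], TCP at [575.002, -0.012, 231.282] pointing down, gripper open.
Joint ranges: [-156.59, 156.59], [-49.26, 127.26], [12.9, 141.05], [-63.56, 243.56], [4.71, 150.69], [-161.64, 161.64]. Speed limits (degrees/s): [159.86, 159.86, 180, 180, 180, 180].

## Interface

Orientations are given as [roll, pitch, yaw] about the fixed x, y, z axes, in that order (R = Rz(yaw) Ry(pitch) Rx(roll)).
In Python, from rig import arm gives the robot as it stands. The module is installed in compiled form; this text tells all that it offers.
- The arm moves only by the shell command python3 -m pendant 'ROWS' [FORCE]. ROWS is JSON, a list of rows, each a list of 3 entries, a list of its own where there are three numbers: the turn, a rotation vector about the world's x, y, z in rad, then the shift along the world's x, y, z in mm, then the closure, from 0 (fully open) to 1 (shut). In form: [[[rx, ry, rz], [x, y, z], grip], ...]. A call has 1 to 12 rows; each row is the pose to reach, as a shift and turn from the pose commanded when the call began; what a row does not reach only later rows make up. A row lasts 1/8 s, in which the tool goes at most 62.5 mm and 10.7 degrees, less where a joint would pass 70% of its speed; a pose out of reach is approached as far as the arm can. A call with a gripper value outside its range is refused whole. The fingers move at their own pace and stop on an object; FORCE is the grip in N (left out, the last holds). Time passes only in rows, so rows that repeat a pose let the fingers close. It gives the time, the measured TCP pose, the force, the opening and the grip force at its end, in the units of the state.
- arm.get_state(): the state, without advancing time (a new reading comes with each control period).
- arm.camera(name): name is "scene" or "side" or "wrist"; returns the picture (480x640x3 uint8, red, green, blue); there is no depth.
- arm.camera_info(name): a dict with "K" (3x3 intrinsics, pixels), "world_to_cam" (4x4, takes a point from world to camera coordinates). Camera axes: x right, y up, looking along -z (the intrinsics and any distortion apply to the point x, -y, -z); pixel columns grow to the right and rows downward; lengths in mm; the calibration is good to about 2 mm. A picture is of the moment at which its call begins: read the wrist's pose just before it. camera_info takes no time and is no camera call; for the wrist camera it gives the pose at the moment of the call.
- arm.job_done(): hands the job in; it is judged then, once.
The state is a dict: "clock": time; "joint_pos": joint angles; "joint_velocities": joint speeds; "effort": joint torques, N m; "position": TCP position; "tcp_rot": TCP orientation; "wrist_force": force on the tool from outside, world axes, zero at the start; "ft_torque": the same for the moment, N m; "width": opening from 0.0 (shut) to 1.0 (fully open); "finger_force": force on a finger pad.
Only numpy, scipy, OpenCV 4.12 (cv2) and the standard library are available. Lean on these libraries where they do the work, as an engineer would, in place of code of your own. Each camera call takes 0.05 s, during which the arm holds its last target. There are 200 camera calls.

## Working session

There is one attempt and no reset: what is moved stays moved. The work goes in short steps, Python scripts to look and compute and a shell command to move; the robot and the scene stay as the last step left them, time stands still between calls to the robot, and variables do not carry over. Pictures are saved under pics/ and viewed, at most 10 in all, crops included, and the job is handed in when it is done.

```bash
mkdir -p pics; python3 - <<'E'
from rig import arm
import cv2
print(arm.hold_point_z, arm.get_state())
for n in("scene","side"):
    cv2.imwrite(f"pics/{n}1.png",arm.camera(n)[:,:,::-1]); print(arm.camera_info(n))
E
```

```text
18.700000000000003 {'clock': 0.0, 'joint_pos': array([-8.62332140e+00,  1.18874180e+01,  8.84051305e+01,  5.19374665e-04,
        7.98411713e+01, -8.62268398e+00]), 'joint_velocities': array([ 0.03026636,  0.00424651, -0.03371098, -0.10874118, -0.03352627,
        0.07551881]), 'effort': array([ 4.44781954e-04, -3.83034396e+01, -2.91594708e+01, -2.26178481e-04,
        1.06274080e-02,  5.83859855e-05]), 'position': array([5.74242030e+02, 1.03407875e-01, 2.30091613e+02]), 'tcp_rot': array([-1.79867868e+02, -2.05534001e-02,  8.99992467e+01]), 'wrist_force': array([-0.27150115,  0.08933913,  0.01426335]), 'ft_torque': array([ 0.04404837,  0.04631623, -0.0057583 ]), 'finger_force': 0.0, 'width': 0.999340864739276}
{'K': array([[579.42153595,   0.        , 325.26877297],
       [  0.        , 579.42153595, 237.75055861],
       [  0.        ,   0.        ,   1.        ]]), 'world_to_cam': array([[ 7.72993326e-01, -6.34390511e-01, -5.47703895e-03,
        -2.85854732e+02],
       [ 4.62068325e-01,  5.57064271e-01,  6.90052361e-01,
        -3.81926460e+02],
       [-4.34711607e-01, -5.35936636e-01,  7.23738724e-01,
        -6.66766118e+02],
       [ 0.00000000e+00,  0.00000000e+00,  0.00000000e+00,
         1.00000000e+00]])}
{'K': array([[435.93023139,   0.        , 323.6630938 ],
       [  0.        , 435.93023139, 248.29912458],
       [  0.        ,   0.        ,   1.        ]]), 'world_to_cam': array([[ 8.21203151e-01, -5.70465009e-01,  1.39663134e-02,
        -3.20252700e+02],
       [ 2.39250193e-01,  3.66422132e-01,  8.99163037e-01,
        -2.11063343e+02],
       [-5.18058616e-01, -7.35054076e-01,  4.37390873e-01,
        -5.10054759e+02],
       [ 0.00000000e+00,  0.00000000e+00,  0.00000000e+00,
         1.00000000e+00]])}
```

View pics/scene1.png

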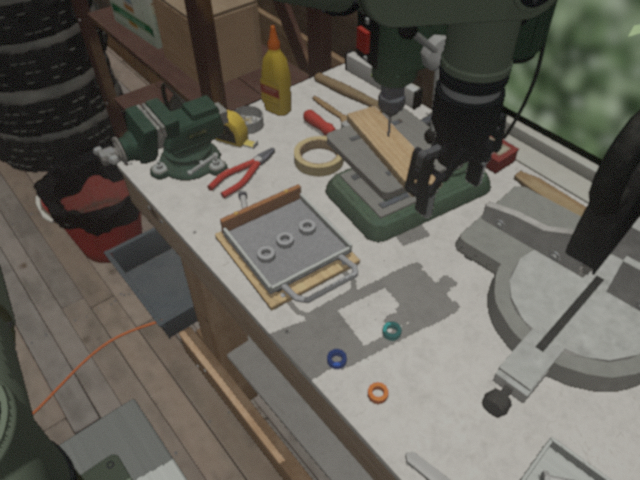

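View pics/side1.png

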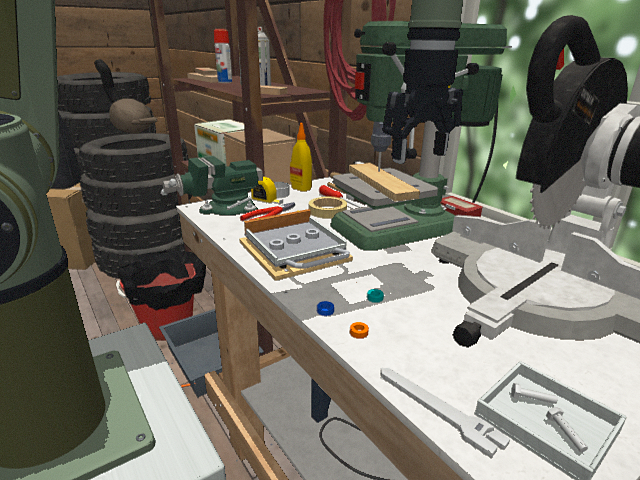

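Scene view: the grey tray sits around (285,240) with the fence at (260,205), the bar handle at about (325,283), and steel collars at (266,254), (285,240) and (307,227). The blue (337,358), turquoise (392,330) and orange (378,392) rings are the look-alikes, so I'll leave them. I'll confirm with an enlarged crop.

```bash
python3 - <<'E'
import cv2
a=cv2.imread("pics/scene1.png")[175:315,205:365]
cv2.imwrite("pics/crop1.png",cv2.resize(a,None,fx=4.25,fy=4.25,interpolation=cv2.INTER_CUBIC))
E
```

```text
(no output)
```

View pics/crop1.png

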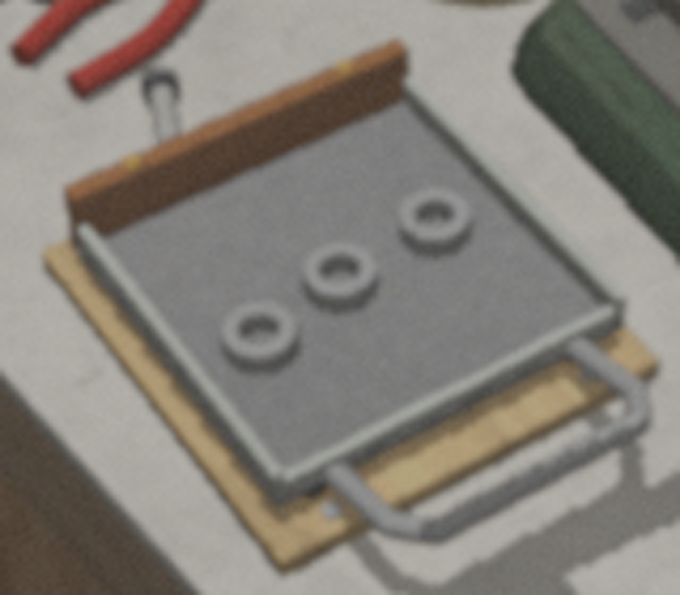

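The crop shows three steel collars on the floor at crop (260,335), (340,275) and (435,218). The bar runs (425,527)–(632,420), and the fence foot runs (110,234)–(402,100).

```bash
cat >h.py <<'E'
from rig import arm
import numpy as np, cv2
def back(n,u,v,z,inf=None):
    i=inf or arm.camera_info(n); K=i["K"];T=i["world_to_cam"]
    d=np.linalg.inv(K)@[u,v,1]; d=T[:3,:3].T@(d*[1,-1,-1]); c=-T[:3,:3].T@T[:3,3]
    return c+d*(z-c[2])/d[2]
E
python3 - <<'E'
from h import *
np.set_printoptions(precision=1,suppress=True)
B=lambda x,y,z:back("scene",205+x/4.25,175+y/4.25,z)
a,b=B(425,527,42),B(632,420,42);f,g=B(110,234,28),B(402,100,28)
print(a,b,(a+b)/2,f,g,(f+g)/2,np.linalg.norm(a-b),np.linalg.norm(f-g))
for p in((b-a),(g-f),((f+g)/2-(a+b)/2)): print(np.degrees(np.arctan2(p[1],p[0])),np.linalg.norm(p))
for c in((260,330),(340,271),(435,214)):print(B(*c,40))
E
```

```text
[424.1 114.4  42. ] [514.2 104.7  42. ] [469.1 109.6  42. ] [423.8 323.3  28. ] [564.7 311.2  28. ] [494.2 317.3  28. ] 90.61739728159765 141.42713186190295
-6.160610422323914 90.61739728159765
-4.928425779944253 141.42713186190295
83.11198179833178 209.6721066511157
[434.7 231.6  40. ]
[477.3 237.1  40. ]
[525.8 238.1  40. ]
```

```bash
python3 -m pendant '[[[0,0,0.18],[-10,15,-5],0.5],[[0,0,0.36],[-25,30,-10],0.5],[[0,0,0.54],[-40,45,-20],0.5],[[0,0,0.72],[-55,60,-30],0.5],[[0,0,0.9],[-70,75,-40],0.5],[[0,0,1.08],[-85,90,-50],0.5],[[0,0,1.26],[-95,100,-60],0.5],[[0,0,1.44],[-105,110,-70],0.5],[[0,0,1.466],[-105,110,-70],0.5],[[0,0,1.466],[-105,110,-70],0.5]]' 40
python3 - <<'E'
from h import *
i=arm.camera_info("wrist"); cv2.imwrite("pics/w1.png",arm.camera("wrist")[:,:,::-1])
np.save("w1.npy",i,allow_pickle=True)
E
```

```text
clock: 1.35
position: [470.5, 109.8, 161.6]
tcp_rot: [-180.0, 0.0, 173.9]
wrist_force: [-0.1, 0.3, 0.3]
width: 0.5
finger_force: 0.0
```

View pics/w1.png

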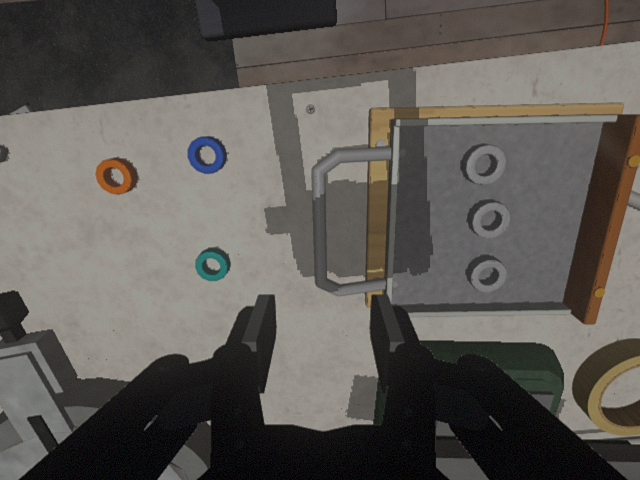

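The wrist view shows the bar vertical at u≈320, from (320,180) to (320,278), and parallel to the pads. The fence is on the right and the three steel collars are clear.

```bash
python3 - <<'E'
from h import *
i=np.load("w1.npy",allow_pickle=True).item()
for p in((319.5,170),(320.5,282),(320,226)):print(back("wrist",*p,42,i))
print(arm.get_state()["position"])
E
```

```text
[425.54493013 112.70099809  42.        ]
[515.76249143 103.66859868  42.        ]
[468.21114001 108.42934362  42.        ]
[470.78267127 109.68053212 161.75816712]
```

The bar centre is about (470,109), so the tool only needs to move 1 mm in y, then descend to TCP z≈23 and close.

```bash
python3 -m pendant '[[[0,0,0],[0,-1,-40],0.5],[[0,0,0],[0,-1,-80],0.5],[[0,0,0],[0,-1,-110],0.5],[[0,0,0],[0,-1,-128],0.5],[[0,0,0],[0,-1,-138],0.5],[[0,0,0],[0,-1,-138],0.5],[[0,0,0],[0,-1,-138],0.9],[[0,0,0],[0,-1,-138],1],[[0,0,0],[0,-1,-138],1],[[0,0,0],[0,-1,-138],1],[[0,0,0],[0,-1,-138],1]]' 50
python3 - <<'E'
from h import *
cv2.imwrite("pics/s2.png",cv2.resize(arm.camera("side")[180:320,200:400,::-1],None,fx=4,fy=4))
u=np.array([.1045,.9945]);a0=np.arctan2(22,223);r=np.hypot(223,22)
for th in(.05,.1,.15,.2,.25,.3,.35,.4,.45,.5,.55):
    h=223-r*np.cos(a0+th);print(th,(u*h).round(1),round(r*np.sin(a0+th)-22,1))
E
```

```text
clock: 2.78
position: [470.9, 107.1, 24.4]
tcp_rot: [-179.8, 0.1, 174.1]
wrist_force: [-0.5, -7.6, 3.0]
width: 0.098
finger_force: 48.7
0.05 [0.1 1.4] 11.1
0.1 [0.3 3.3] 22.2
0.15 [0.6 5.8] 33.1
0.2 [0.9 8.8] 43.9
0.25 [ 1.3 12.3] 54.5
0.3 [ 1.7 16.4] 64.9
0.35 [ 2.2 20.9] 75.1
0.4 [ 2.7 26. ] 85.1
0.45 [ 3.3 31.6] 94.8
0.5 [ 4.  37.6] 104.2
0.55 [ 4.6 44.1] 113.3
```

View pics/s2.png

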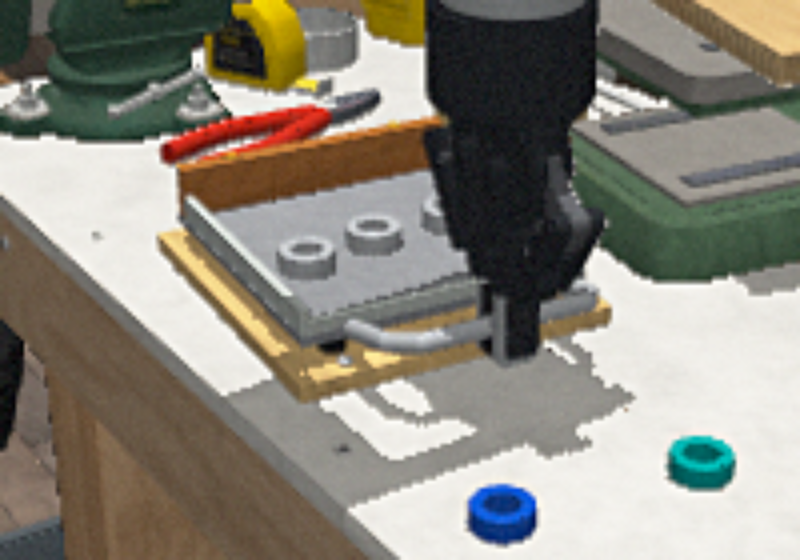

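The pads hold the bar: the opening is 8 mm, the grip 49 N, and the tool stands between the collars' side and open bench. The −7.6 N side load means the bar is about 2 mm off in −y, so I'll include that in the arc while lifting.

```bash
python3 -m pendant '[[[0,0,0],[0,-1,5],1],[[0,0,0],[0,0,11],1],[[0,0,0],[0,1,22],1],[[0,0,0],[0,4,33],1],[[0,0,0],[1,7,44],1],[[0,0,0],[1,10,54],1],[[0,0,0],[2,14,65],1],[[0,0,0],[2,19,75],1],[[0,0,0],[3,24,85],1],[[0,0,0],[3,30,95],1],[[0,0,0],[4,36,104],1],[[0,0,0],[4,36,104],1]]'
python3 - <<'E'
from h import *
cv2.imwrite("pics/s3.png",cv2.resize(arm.camera("side")[140:320,200:400,::-1],None,fx=3.3,fy=3.3))
E
```

```text
clock: 4.32
position: [474.0, 143.7, 129.0]
tcp_rot: [-179.8, 0.0, 174.1]
wrist_force: [0.8, -8.8, 3.2]
width: 0.095
finger_force: 49.2
```

View pics/s3.png

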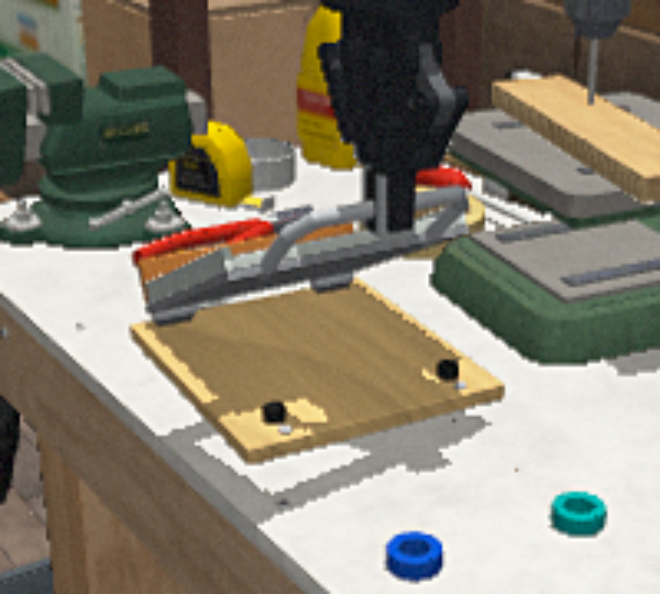

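The tray is tilted to about 0.5 rad with the bar still between the pads. Next I'll hold it there so the collars can slide, then check.

```bash
python3 -m pendant '[[[0,0,0],[0,3,5],1],[[0,0,0],[0,3,5],1],[[0,0,0],[0,3,5],1],[[0,0,0],[0,3,5],1],[[0,0,0],[0,3,5],1],[[0,0,0],[0,3,5],1],[[0,0,0],[0,3,5],1],[[0,0,0],[0,3,5],1],[[0,0,0],[0,3,5],1],[[0,0,0],[0,3,5],1],[[0,0,0],[0,3,5],1],[[0,0,0],[0,3,5],1]]'
python3 - <<'E'
from h import *
cv2.imwrite("pics/s4.png",cv2.resize(arm.camera("scene")[150:300,200:400,::-1],None,fx=4,fy=4))
E
```

```text
clock: 5.88
position: [474.2, 146.7, 133.4]
tcp_rot: [-179.8, 0.0, 174.0]
wrist_force: [2.0, -7.7, 2.5]
width: 0.093
finger_force: 49.1
```

View pics/s4.png

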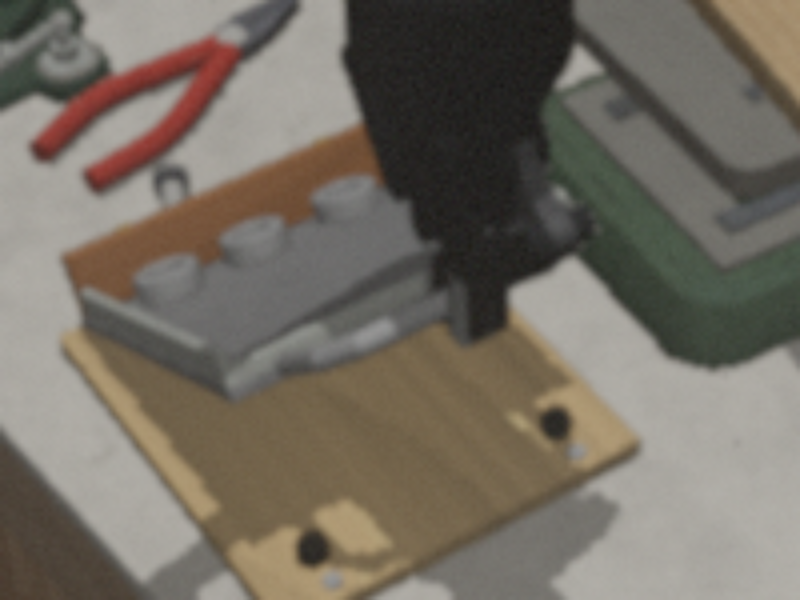

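All three collars sit against the fence in one row, at crop (168,275), (253,238) and (345,197). Now I'll lower the tray slowly along the same arc.

```bash
python3 -m pendant '[[[0,0,0],[0,-2,-3],1],[[0,0,0],[0,-5,-8],1],[[0,0,0],[-1,-9,-14],1],[[0,0,0],[-1,-12,-20],1],[[0,0,0],[-1,-15,-26],1],[[0,0,0],[-2,-18,-32],1],[[0,0,0],[-2,-21,-38],1],[[0,0,0],[-2,-24,-45],1],[[0,0,0],[-3,-27,-51],1],[[0,0,0],[-3,-29,-57],1],[[0,0,0],[-3,-31,-63],1],[[0,0,0],[-3,-32,-65],1]]'
python3 -m pendant '[[[0,0,0],[0,-1,-5],1],[[0,0,0],[0,-2,-10],1],[[0,0,0],[0,-3,-15],1],[[0,0,0],[-1,-4,-20],1],[[0,0,0],[-1,-5,-25],1],[[0,0,0],[-1,-6,-29],1],[[0,0,0],[-1,-7,-33],1],[[0,0,0],[-1,-8,-36],1],[[0,0,0],[-1,-8,-39],1],[[0,0,0],[-1,-9,-41],1],[[0,0,0],[-1,-9,-43],1],[[0,0,0],[-1,-9,-43],1]]'
```

```text
clock: 7.42
position: [471.5, 115.6, 68.1]
tcp_rot: [-180.0, 0.1, 174.0]
wrist_force: [3.0, -4.6, 1.0]
width: 0.093
finger_force: 49.9
clock: 8.93
position: [470.8, 107.2, 24.8]
tcp_rot: [180.0, 0.1, 174.0]
wrist_force: [3.5, -3.0, 2.0]
width: 0.094
finger_force: 51.0
```

```bash
python3 -m pendant '[[[0,0,0],[0,0,-0.5],1],[[0,0,0],[0,0,-1],1],[[0,0,0],[0,0,-1],1],[[0,0,0],[0,0,-1],1]]'
```

```text
clock: 9.43
position: [470.9, 107.2, 24.7]
tcp_rot: [180.0, 0.1, 174.0]
wrist_force: [0.4, -2.1, 9.5]
width: 0.096
finger_force: 51.9
```

The upward force rose from 2 to 9.5 N without the tool going lower, so the tray is resting on its stops. I'll open and retreat straight up.

```bash
python3 -m pendant '[[[0,0,0],[0,0,0],0.8],[[0,0,0],[0,0,0],0.6],[[0,0,0],[0,0,0],0.5],[[0,0,0],[0,0,0],0.5],[[0,0,0],[0,0,0],0.5],[[0,0,0],[0,0,10],0.5],[[0,0,0],[0,0,30],0.5],[[0,0,0],[0,0,60],0.5],[[0,0,0],[0,0,100],0.5],[[0,0,0],[0,0,140],0.5],[[0,0,0],[0,0,140],0.5],[[0,0,0],[0,0,140],0.5]]'
python3 - <<'E'
from h import *
cv2.imwrite("pics/w5.png",arm.camera("wrist")[:,:,::-1])
E
```

```text
clock: 10.92
position: [469.6, 107.0, 163.3]
tcp_rot: [180.0, -0.0, 174.0]
wrist_force: [-0.6, 0.1, -0.2]
width: 0.504
finger_force: 0.0
```

View pics/w5.png

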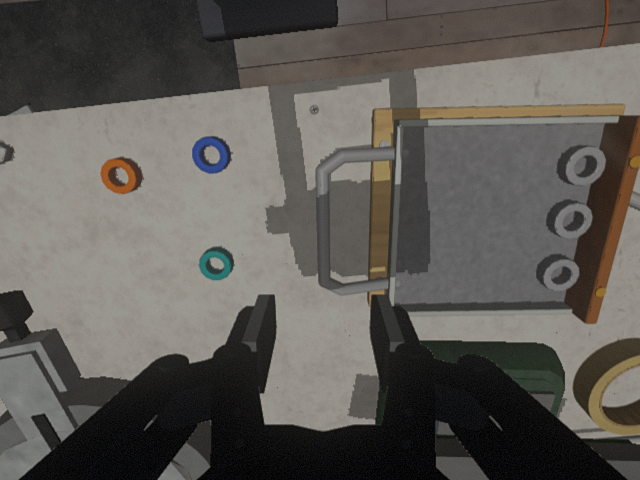

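The tray is flat and the three collars line the fence at (583,165), (570,219) and (559,273). A quick check of their gaps to the fence:

```bash
python3 - <<'E'
from h import *
u=np.array([.1045,.9945]); o=back("wrist",320,226,42)
for p in((585,164),(572,218),(561,272)):
    q=back("wrist",*p,40);print(q,210-u@(q-o)[:2])
print(210-u@(back("wrist",604,124,28)-o)[:2],210-u@(back("wrist",567,304,28)-o)[:2])
E
```

```text
[440.00976358 304.34446343  40.        ] 15.126483242206291
[481.01700508 299.93353923  40.        ] 15.227890616042515
[526.63446907 296.66593492  40.        ] 13.71049812112335
-0.6390085338250628 -7.137593867372061
```

All three centres are 14–15 mm from the fence face, which means they are touching it. Handing in.

```bash
python3 -c "
from rig import arm
print(arm.job_done())"
```

```text
the job is handed in; nothing more can be done
None
```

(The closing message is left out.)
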